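Free and remove the cutting insert of a vegetable cutter (left-hand knob)

TASK

Take the cutting insert out of the vegetable cutter for washing: its locking knob has a left-hand thread, so loosen it by turning it clockwise (seen from above) all the way up to its end stop, without wrenching it against that stop and never screwing it down tighter; then draw the freed insert straight out along its guide by its upright tab, without forcing it, and set it down gently, flat and tab up, inside the steel tray. Leave the knob up, and do not disturb the bowl, bottle and mug.

Things in the scene. Friction and masses are not known exactly. Their poses are not given: they have to be found in the camera images.
- machine: Vegetable cutter, fixed: white block 180 (x) x 180 (y) x 80 mm high, with a motor pod 115 mm high joined to its -y side (pod from y = -92 to -202 mm, 170 mm wide). Origin at the centre of the block's underside, z up. The locking knob stands on its vertical axis (x = y = 0), on a fixed steel stud 10 mm in diameter.
- guide (a point): Mouth of the insert's guide: centre of the block's top +y edge (machine x = 0, y = +90, z = 80 mm), machine's axes. Two metal rails 14 mm high, 12 mm wide, 103 mm apart inside run along y from a cross bar at the back up to here and guide the insert with 1.5 mm play on each side; the insert leaves through here, along +y.
- knob_grip (a point): Centre of the black knob's grip bar: 52 mm long (this point's x), 16 mm thick (y), 26 mm high (z), rounded edges. Under it a neck, then a 38 mm flange whose top is 26 mm below this point. Screwed down, this point is 119 mm above the counter; it starts 0 to 2.3 mm higher. Left-hand thread: clockwise from above it climbs 1.9 mm per rad (12 mm a turn). Turns stiffly (0.25 N m), stays where left.
- boss (a point): Centre of the lower face of the knob's steel boss (25 mm diameter, under the flange, around the stud), 38 mm below knob_grip. Screwed down it sits 5 mm deep in the insert's hole and locks it (81 mm above the counter); 5 mm up it is clear. The thread meets a hard end stop 6.7 mm up (3.5 rad from screwed down), felt as a sharp rise of the turning moment; the knob does not come off.
- plate (a point): Middle of the cutting insert's underside; z up, y towards the tab. Steel plate 100 (x) x 165 (y, -85 to +80 from here) x 6 mm, 0.2 to 0.33 kg. Starts in the guide, aligned with the machine, 30 mm to +y of the knob axis. A 29 mm square hole 30 mm to -y of here takes the boss; from it a 15 mm slot for the stud runs out through the -y end. 60 mm out along +y the plate is clear of the stud.
- tab (a point): Centre of the insert's upright black tab: 40 mm wide (x), 10 mm thick (y), standing 38 mm above the plate (19 mm above and below this point). It lies 70 mm to +y of plate and 25 mm above the plate's underside; same axes as plate. It stands out past the block's +y edge, over the counter.
- tray: Shallow open steel tray, fixed, 200 (x) x 260 (y) x 22 mm high outside, walls and floor 4 mm thick. Origin at the centre of its underside, z up.
- bowl: Blue bowl, 140 mm across, 50 mm high; bystander. Origin at the centre of its underside.
- bottle: Green bottle, 60 mm across, 190 mm high; bystander. Origin at the centre of its underside.
- cup: White mug, 76 mm across, 85 mm high; bystander. Origin at the centre of its underside.

How it is judged:
On the way, in this order (a step that is already met when the one before it is completed fails the run):
1. the knob has been turned clockwise up to its end stop (more than 6.3 mm up of 6.7), the insert still in place (z of knob_grip in the frame of machine above 0.1253 m and y of plate in the frame of machine below 0.045 m), for 0.2 s.
2. the insert has been drawn out along the guide, still level at the guide's height: more than 35 mm outwards from its place (y of plate in the frame of machine between 0.065 and 0.1 m and z of plate in the frame of machine below 0.09 m and angle between the y axis of plate and the y axis of machine, either way round below 0.12 rad), for 0.05 s.
At the end, for the whole second after the job is handed in: The insert lies flat (within 0.06 rad), tab up and at rest on the floor of the tray, inside its walls (plate centre within 60 mm of the tray's centre in both tray axes), and the knob is still up at its stop: more than 6.3 mm up (z of plate in the frame of tray between 0.001 and 0.008 m and x of plate in the frame of tray between -0.06 and 0.06 m and y of plate in the frame of tray between -0.06 and 0.06 m and angle between plate's own z axis and vertical below 0.06 rad and linear speed of insert below 0.02 m/s and z of knob_grip in the frame of machine above 0.1253 m); the robot touches nothing.
It fails at once if the knob is screwed down tighter (0.4 mm below its screwed-down height) (z of knob_grip in the frame of machine below 0.1186 m).
It fails at once if the insert is forced: its contacts with the knob add up to over 25 N, or those with the machine's guide, top and stud to over 50 N (contact force between insert and knob above 25 N or contact force between insert and machine above 50 N).
It fails at once if the insert is dropped or pressed hard into the tray (contacts over 50 N) (contact force between insert and tray above 50 N).
It fails at once if a bystander is disturbed (moved over 20 mm) (distance of any of bowl, bottle, cup from where it was at the start of the episode above 0.02 m).
It fails at once if the knob is wrenched (its finger contacts add up to over 300 N: a plain grip of 40 N gives 80, the stop adds to it) (contact force between the fingers and knob above 300 N).
It also fails if it takes over 72 s, if anything falls off the work surface, if the arm or the gripper's body presses on something with over 40 N, if the wrist force passes 120 N, or if a joint passes its speed limit or range.

ROBOT

A 7-joint arm with a two-finger parallel gripper is mounted at the origin on the work surface. World frame = base frame: x ahead of the robot, y to its left, z up, the work surface at z = 0. Lengths are in m, angles in rad, forces in N, time in s.
With the tool pointing down it reaches from about 0.35 to 0.9 m from the base axis. Payload 19.9 kg.
Tool frame: the origin (TCP) lies midway between the tips of the shut fingers; the grasp point (between the pads) lies 19 mm behind it; x points along the fingers, y is the direction in which the jaws open and shut, and the axes are right-handed (so a half turn about x gives the same grasp; the last joint's range is limited). The gripper opens to 85 mm and grips with 20 to 120 N. Pads are 22 mm wide; open, the fingers measure 114 mm over their backs; the gripper's body (76 mm by 85 mm) begins 54 mm behind the grasp point. The pads swing forward as they close: fully open they stand 13 mm farther back than shut.
Start: joints at [-1.313, 0.417, -0.01, 1.614, 0.005, 1.111, -0.053], TCP at [0.184, 0.597, 0.231] pointing down, gripper open.
Joint ranges: [-2.81, 2.81], [-0.39, 2.02], [-1.27, 1.25], [0.06, 2.57], [-1.19, 4.33], [0.19, 2], [-2.82, 2.82]. Speed limits (rad/s): [1.89, 1.89, 2.39, 2.39, 3.01, 3.01, 3.01].

INTERFACE

Orientations are given as a unit quaternion [x, y, z, w].
In Python, from cell import env gives the robot as it stands.
- The arm moves only by the tool arm_command, never from a script. Its argument "deltas" is a list of rows, each an object with "dr": the turn, a rotation vector about the tool's x, y, z scaled (see below), a list of three; "slide": the shift along the tool's x, y, z scaled (see below), a list of three; "grip": the closure, from -1 (fully open) to 1 (shut), so that 0 is half open. A call has 1 to 20 rows; each row is the pose to reach, as a shift and turn from the pose commanded when the call began, along the tool's axes at that moment; what a row does not reach only later rows make up. The controller multiplies each number of a shift by 0.4 m and each number of a turn by 30 degrees. A row lasts 1/8 s, in which the tool goes at most 62.5 mm and 10.7 degrees, less where a joint would pass 70% of its speed; a pose out of reach is approached as far as the arm can. A call with a number of a shift or a turn outside -1 to 1 is refused whole. A call with a gripper value outside its range is refused whole. The fingers move at their own pace and stop on an object; the grip force is fixed at half the most. Time passes only in rows, so rows that repeat a pose let the fingers close. It gives the time, the measured TCP pose, the force and the opening at its end, in the units of the state.
- env.get_obs(): the state, without advancing time (a new reading comes with each control period).
- env.get_image(name): name is "scene" or "top" or "wrist"; returns a dict with "frame" (420x560x3 uint8, blue, green, red), "range_z" (420x560 float32, m along the optical axis (not along the pixel's ray), 0 where there is no reading), "fx", "fy", "cx", "cy" (pixels), "k1" (the pictures are not rectified: a ray, as slopes to the right and down, at radius r is drawn at 1 + k1 r^2 times it, then the intrinsics apply), "rvec" (rotation vector, rad) and "tvec" (3), from world to camera coordinates, as OpenCV has them. Camera axes: x right, y down, z forward; pixel columns grow to the right and rows downward; lengths in m; the calibration is good to about 2 mm. A picture is of the moment at which its call begins.
- env.job_done(): hands the job in, once; it reports no verdict.
The state is a dict: "t": time; "joint_positions": joint angles; "qd": joint speeds; "tau": joint torques, N m; "tcp_pos": TCP position; "orientation": TCP orientation; "ft_force": force on the tool from outside, world axes, zero at the start; "torque": the same for the moment, N m; "gripper_width": finger opening in m.
Only numpy, scipy, OpenCV 4.12 (cv2) and the standard library are available. Lean on these libraries where they do the work, as an engineer would, in place of code of your own. Each camera call takes 0.05 s, during which the arm holds its last target. There are 200 camera calls.

## Working session

There is one attempt and no reset: what is moved stays moved. The work goes in short steps, Python scripts to look and compute and a tool call to move; the robot and the scene stay as the last step left them, time stands still between calls to the robot, and variables do not carry over. Pictures are saved under pics/ and viewed, about 8 in all and at most 12, crops included, and the job is handed in when it is done.

Besides the shell and the picture viewer there is one more tool, called after ">>>" as name([rows], argument=value, ...), one row to a line, values as JSON. arm_command: Moves the arm, as the interface text tells. Shifts and turns lie within -1 to 1; 1 stands for 0.4 m of shift or 30 degrees of turn. Its arguments: {"type":"object","properties":{"deltas":{"type":"array"}},"required":["deltas"]}

```bash
mkdir -p pics; ls; cat > h.py <<'E'
import numpy as np, cv2
from scipy.spatial.transform import Rotation as R
from cell import env
def cam(n):
    d=env.get_image(n); d['R']=cv2.Rodrigues(np.array(d['rvec'],float))[0]; d['t']=np.array(d['tvec'],float).ravel(); return d
def und(d,uv):
    uv=np.atleast_2d(np.array(uv,float)); p=np.c_[(uv[:,0]-d['cx'])/d['fx'],(uv[:,1]-d['cy'])/d['fy']]
    q=p.copy()
    for _ in range(20): q=p/(1+d['k1']*(q**2).sum(1,keepdims=True))
    return q
def onplane(d,uv,z):
    q=und(d,uv); r=np.c_[q,np.ones(len(q))]@d['R']; c=-d['R'].T@d['t']
    return c+r*((z-c[2])/r[:,2])[:,None]
def cloud(d):
    h,w=d['range_z'].shape; u,v=np.meshgrid(np.arange(w),np.arange(h))
    q=und(d,np.c_[u.ravel(),v.ravel()]); z=d['range_z'].ravel()
    P=(np.c_[q,np.ones(len(q))]*z[:,None]-d['t'])@d['R']; P[z==0]=np.nan
    return P.reshape(h,w,3)
E
python3 - <<'E'
from h import *
import pickle
o=env.get_obs(); print(o)
ds={n:cam(n) for n in ['top','scene','wrist']}
pickle.dump(ds,open('d0.pkl','wb'))
for n,d in ds.items(): print(n,d['fx'],d['k1'],-d['R'].T@d['t'])
cv2.imwrite('pics/a.png',ds['top']['frame']);cv2.imwrite('pics/b.png',ds['scene']['frame'])
E
```

```text
pics
{'t': 0.0, 'joint_positions': array([-1.31349426,  0.41798575, -0.01029049,  1.61418989,  0.00467604,
        1.11071831, -0.05300497]), 'qd': array([ 0.00087731,  0.00217166, -0.00020335, -0.00181201, -0.00052405,
       -0.00019157, -0.00034772]), 'tau': array([-1.70130610e-03, -8.64464879e+01,  6.77694753e-01, -4.34887683e+01,
        1.91746722e-02,  7.69344682e-03,  2.64014722e-05]), 'tcp_pos': array([0.18388953, 0.5969553 , 0.23064638]), 'orientation': array([ 0.10480661,  0.69926869, -0.1057063 ,  0.69918886]), 'ft_force': array([ 0.52766739, -1.23181681, -0.02481677]), 'torque': array([-0.01925458,  0.00237907, -0.00875099]), 'gripper_width': 0.08557391842439846}
top 416.02234191565043 0.004640891843894763 [0.47729211 0.02541071 0.90909623]
scene 503.44486749551436 0.06530557947486415 [ 1.13202251 -0.19729032  0.82800569]
wrist 353.2704752097151 -0.020516804568851455 [0.10882775 0.62124014 0.37331815]
```

View pics/a.png

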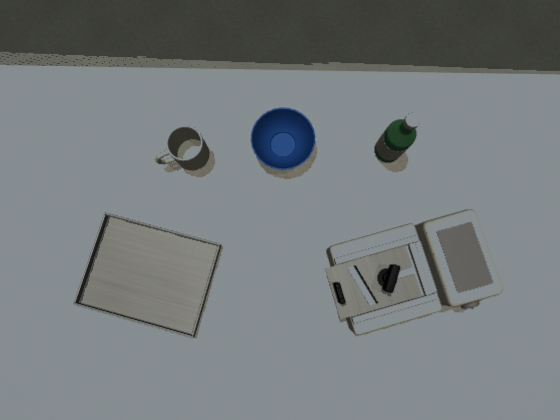

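View pics/b.png

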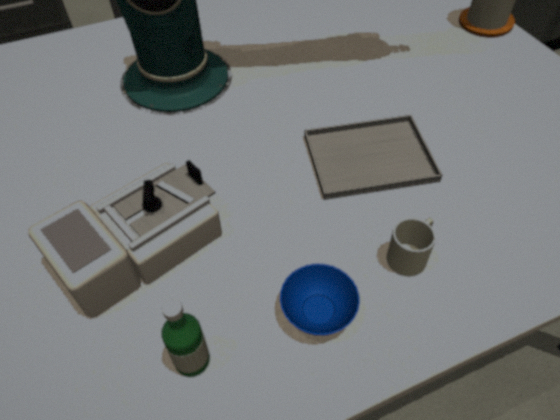

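Top view: tray at about (150,275), knob (391,278) and tab (339,293) on the machine, pod (463,257). The mug, bowl and bottle sit in the row above. The scene view agrees. Next I measure.

```bash
python3 - <<'E'
from h import *
import pickle
ds=pickle.load(open('d0.pkl','rb')); d=ds['top']; P=cloud(d); Z=P[...,2]; f=d['frame'].astype(int)
print('table z',np.nanmedian(Z[350:410,50:300]))
dark=(f.max(2)<45)
def rect(m,z,name):
    m=cv2.morphologyEx(m.astype(np.uint8),cv2.MORPH_OPEN,np.ones((2,2)))
    n,l,s,c=cv2.connectedComponentsWithStats(m)
    if n<2: print(name,'none'); return
    k=1+np.argmax(s[1:,4]); v,u=np.where(l==k)
    zz=z if z else np.nanmedian(Z[v,u])
    Q=onplane(d,np.c_[u,v],zz)[:,:2]
    (c,wh,a)=cv2.minAreaRect((Q*1000).astype(np.float32)); 
    print(name,len(u),'z',round(float(np.nanmedian(Z[v,u])),4),'c',np.round(c,1),'wh',np.round(wh,1),'a',round(a,1),'mean',Q.mean(0).round(4))
    return l==k
reg=np.zeros(Z.shape,bool); reg[200:340,320:510]=1
rect(reg&(Z>0.105)&(np.arange(560)[None]>420),0.115,'pod')
rect(reg&(Z>0.07)&(Z<0.105),None,'blocktop')
kreg=np.zeros(Z.shape,bool); kreg[255:305,370:410]=1
print('knob z',np.sort(Z[kreg&dark])[-30:].round(3))
rect(kreg&dark&(Z>0.118),0.132,'grip')
treg=np.zeros(Z.shape,bool); treg[270:315,325:350]=1
rect(treg&dark,0.124,'tabdark'); rect(treg&(Z>0.105),0.124,'tabZ')
trg=np.zeros(Z.shape,bool); trg[200:345,65:235]=1
g=f.mean(2)
rect(trg&(g<85),0.022,'tray rim')
for n,x0,x1,y0,y1 in [('bowl',240,325,100,175),('bottle',365,420,105,165),('mug',150,215,120,175)]:
    r=np.zeros(Z.shape,bool); r[y0:y1,x0:x1]=1; m=r&(Z>0.03)
    print(n,np.nanmin(P[m],0).round(3),np.nanmax(P[m],0).round(3))
crop=d['frame'][195:345,315:515]; cv2.imwrite('pics/c.png',cv2.convertScaleAbs(cv2.resize(crop,None,fx=4,fy=4,interpolation=cv2.INTER_CUBIC),alpha=1.3))
E
```

```text
table z 0.0011834151085067341
pod 5010 z 0.1162 c [ 513.6 -317.1] wh [167.5 109.9] a 17.0 mean [ 0.5121 -0.3173]
blocktop 8929 z 0.0864 c [ 471.4 -176. ] wh [176.9 212.9] a 16.7 mean [ 0.4705 -0.1781]
knob z [0.135 0.135 0.136 0.136 0.136 0.136 0.136 0.136 0.136 0.136 0.136 0.136
 0.136 0.136 0.136 0.136 0.136 0.136 0.137 0.137 0.137 0.137 0.137 0.137
 0.138 0.138 0.138   nan   nan   nan]
grip 283 z 0.1332 c [ 471.3 -178. ] wh [19.1 50.7] a 72.0 mean [ 0.4707 -0.1779]
tabdark 141 z 0.125 c [442.2 -82.8] wh [39.5 12.3] a 16.1 mean [ 0.4423 -0.0828]
tabZ 143 z 0.1251 c [443.2 -83. ] wh [40.4 12.1] a 16.8 mean [ 0.443  -0.0832]
tray rim 507 z 0.0067 c [499.5 423. ] wh [ 23.6 193.4] a 80.0 mean [0.4959 0.4237]
bowl [ 0.696 -0.039  0.03 ] [0.835 0.097 0.055]
bottle [ 0.726 -0.233  0.03 ] [ 0.785 -0.175  0.193]
mug [0.702 0.194 0.03 ] [0.777 0.298 0.089]
```

View pics/c.png

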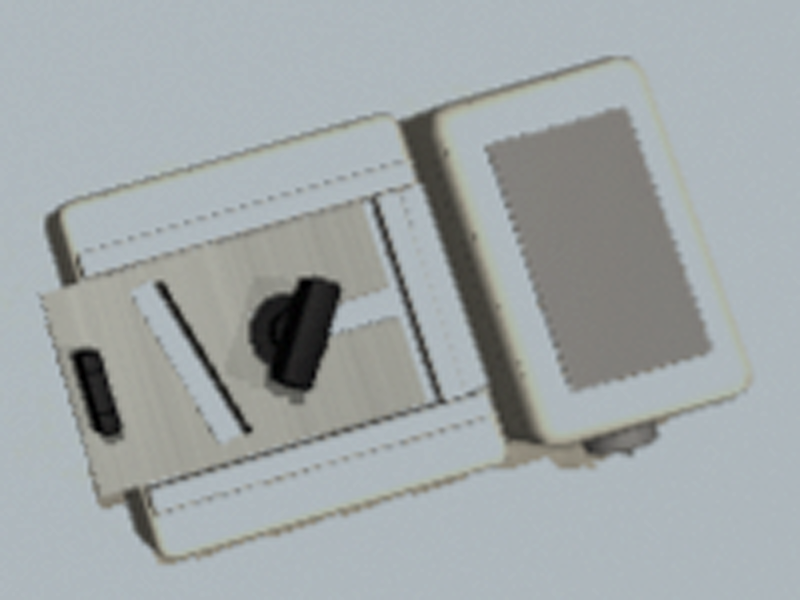

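Crop: the grip bar runs from about (320,285) to (295,385) and the tab is at (97,393). The plate slot is visible towards the pod. Machine yaw is about 17°, knob axis about (0.471,-0.178) and bar yaw about -18°. The jaws already point at 73°, which is perpendicular to the bar. I'll move over now.

>>> arm_command([
  {"dr":[0,0,0],"slide":[0,-0.06,0.09],"grip":-1},
  {"dr":[0,0,0],"slide":[0,-0.13,0.19],"grip":-1},
  {"dr":[0,0,0],"slide":[0,-0.2,0.28],"grip":-1},
  {"dr":[0,0,0],"slide":[0,-0.26,0.37],"grip":-1},
  {"dr":[0,0,0],"slide":[0,-0.33,0.46],"grip":-1},
  {"dr":[0,0,0],"slide":[0,-0.4,0.56],"grip":-1},
  {"dr":[0,0,0],"slide":[0,-0.46,0.65],"grip":-1},
  {"dr":[0,0,0],"slide":[0,-0.52,0.74],"grip":-1},
  {"dr":[0,0,0],"slide":[0,-0.58,0.82],"grip":-1},
  {"dr":[0,0,0],"slide":[0,-0.63,0.89],"grip":-1},
  {"dr":[0,0,0],"slide":[0,-0.63,0.89],"grip":-1},
  {"dr":[0,0,0],"slide":[0,-0.63,0.89],"grip":-1},
])

```text
t: 1.65
tcp_pos: [0.4496, 0.2521, 0.2312]
orientation: [0.105, 0.699, -0.105, 0.699]
ft_force: [-0.6, 0.5, -0.4]
gripper_width: 0.0853
```

>>> arm_command([
  {"dr":[0,0,0],"slide":[0,-0.1,0.04],"grip":-1},
  {"dr":[0,0,0],"slide":[0,-0.2,0.07],"grip":-1},
  {"dr":[0,0,0],"slide":[0,-0.32,0.12],"grip":-1},
  {"dr":[0,0,0],"slide":[0,-0.45,0.165],"grip":-1},
  {"dr":[0,0,0],"slide":[0,-0.58,0.21],"grip":-1},
  {"dr":[0,0,0],"slide":[0,-0.7,0.26],"grip":-1},
  {"dr":[0,0,0],"slide":[0,-0.82,0.3],"grip":-1},
  {"dr":[0,0,0],"slide":[0,-0.92,0.34],"grip":-1},
  {"dr":[0,0,0],"slide":[0,-1.0,0.367],"grip":-1},
  {"dr":[0,0,0],"slide":[0,-1.0,0.367],"grip":-1},
  {"dr":[0,0,0],"slide":[0,-1.0,0.367],"grip":-1},
])

```text
t: 3.02
tcp_pos: [0.4728, -0.1725, 0.2311]
orientation: [0.105, 0.699, -0.105, 0.699]
ft_force: [-0.2, -0.0, 0.6]
gripper_width: 0.0853
```

```bash
python3 - <<'E'
from h import *
import pickle
o=env.get_obs(); print(o['tcp_pos'],o['joint_positions'].round(3),o['torque'])
d=cam('wrist'); pickle.dump(d,open('d1.pkl','wb')); print('cam',-d['R'].T@d['t'])
P=cloud(d); Z=P[...,2]; f=d['frame'].astype(int); dark=f.max(2)<60
m=dark&(Z>0.12)&(np.hypot(P[...,0]-.471,P[...,1]+.178)<.045)
print(m.sum(),np.nanpercentile(Z[m],[5,50,95]))
v,u=np.where(m&(Z>np.nanmedian(Z[m])-.003)); 
for Q in (onplane(d,np.c_[u,v],.133)[:,:2],):
    print(cv2.minAreaRect((Q*1000).astype(np.float32)))
mt=(np.hypot(P[...,0]-.443,P[...,1]+.083)<.04)&(Z>.115)
if mt.sum(): v,u=np.where(mt); print('tab',mt.sum(),np.nanmedian(Z[mt]),cv2.minAreaRect((onplane(d,np.c_[u,v],.124)[:,:2]*1000).astype(np.float32)))
# plate top height ref
mp=(np.abs(Z-.086)<.005)&(np.hypot(P[...,0]-.471,P[...,1]+.178)<.08); print('plate/block z',mp.sum(),np.nanmedian(Z[mp]))
cv2.imwrite('pics/d.png',d['frame'])
E
```

```text
[ 0.47276296 -0.17251849  0.23113596] [-0.172  0.218  0.529  1.926 -0.128  1.031  1.687] [-0.0029119   0.04376589 -0.06065649]
cam [ 0.39769604 -0.14857812  0.37379005]
17901 [0.13319485 0.30880541 0.31812842]
((630.7469482421875, -224.02883911132812), (306.546875, 58.29999923706055), 72.90225219726562)
tab 948 0.12442277103643219 ((444.3456726074219, -83.56568908691406), (40.78829574584961, 11.770709991455078), 16.682170867919922)
plate/block z 16667 0.08625461651672597
```

View pics/d.png

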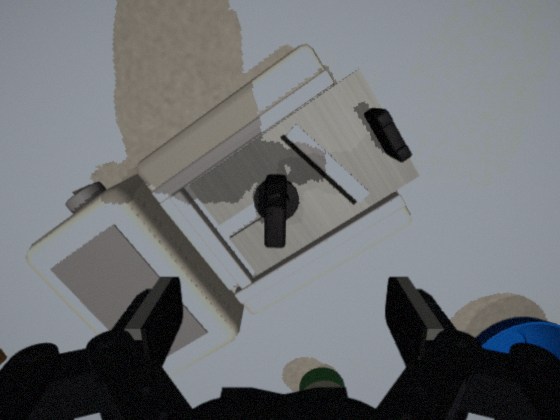

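```bash
python3 - <<'E'
from h import *
import pickle
d=pickle.load(open('d1.pkl','rb')); P=cloud(d); Z=P[...,2]; f=d['frame'].astype(int); dark=f.max(2)<60
m=dark&(Z>0.122)&(Z<.15)&(np.hypot(P[...,0]-.471,P[...,1]+.178)<.045)
z=np.nanpercentile(Z[m],[5,50,95]); print(m.sum(),z)
m&=Z>z[1]-.002
v,u=np.where(m); print(cv2.minAreaRect((onplane(d,np.c_[u,v],.133)[:,:2]*1000).astype(np.float32)), P[m].mean(0))
# flange: dark, z .088..0.1
m=dark&(Z>.09)&(Z<.098)&(np.hypot(P[...,0]-.471,P[...,1]+.178)<.03); print('flange',m.sum(),np.nanmedian(Z[m])); v,u=np.where(m)
print(cv2.minEnclosingCircle((onplane(d,np.c_[u,v],.095)[:,:2]*1000).astype(np.float32)))
E
```

```text
1493 [0.13033053 0.13302733 0.13426778]
((472.76947021484375, -177.97238159179688), (15.627806663513184, 50.740291595458984), 71.9594955444336) [ 0.47209175 -0.17785116  0.13307417]
flange 519 0.09402927088144128
((472.8581848144531, -178.2529754638672), 18.66953468322754)
```

>>> arm_command([
  {"dr":[0.03,0,0],"slide":[0.05,-0.014,0.0035],"grip":-1},
  {"dr":[0.03,0,0],"slide":[0.12,-0.014,0.0035],"grip":-1},
  {"dr":[0.03,0,0],"slide":[0.19,-0.014,0.0035],"grip":-1},
  {"dr":[0.03,0,0],"slide":[0.25,-0.014,0.0035],"grip":-1},
  {"dr":[0.03,0,0],"slide":[0.29,-0.014,0.0035],"grip":-1},
  {"dr":[0.03,0,0],"slide":[0.318,-0.014,0.0035],"grip":-1},
  {"dr":[0.03,0,0],"slide":[0.318,-0.014,0.0035],"grip":-1},
  {"dr":[0.03,0,0],"slide":[0.318,-0.014,0.0035],"grip":-1},
])

```text
t: 4.08
tcp_pos: [0.4726, -0.1797, 0.1048]
orientation: [0.111, 0.698, -0.111, 0.699]
ft_force: [0.2, -0.1, -0.1]
gripper_width: 0.0856
```

>>> arm_command([
  {"dr":[0,0,0],"slide":[0,0,0],"grip":0.2},
  {"dr":[0,0,0],"slide":[0,0,0],"grip":0.4},
  {"dr":[0,0,0],"slide":[0,0,0],"grip":0.6},
  {"dr":[0,0,0],"slide":[0,0,0],"grip":1},
  {"dr":[0,0,0],"slide":[0,0,0],"grip":1},
  {"dr":[0,0,0],"slide":[0,0,0],"grip":1},
  {"dr":[0,0,0],"slide":[0,0,0],"grip":1},
  {"dr":[0,0,0],"slide":[0,0,0],"grip":1},
])

```text
t: 5.08
tcp_pos: [0.4725, -0.1793, 0.1044]
orientation: [0.111, 0.698, -0.11, 0.699]
ft_force: [-0.8, 4.8, 6.1]
gripper_width: 0.0177
```

```bash
cat > s.py <<'E'
from h import *
o=env.get_obs(); M=R.from_quat(o['orientation']).as_matrix()
print('t',round(o['t'],2),'tcp',o['tcp_pos'].round(4),'F',o['ft_force'].round(2),'M',o['torque'].round(3),'w',round(o['gripper_width'],4),'yaw',round(float(np.degrees(np.arctan2(M[1,1],M[0,1]))),2),'q',o['joint_positions'].round(2))
E
python3 s.py
```

```text
t 5.08 tcp [ 0.4725 -0.1793  0.1044] F [-0.82  4.77  6.13] M [0.722 0.159 0.014] w 0.0177 yaw 72.0 q [-0.09  0.41  0.48  2.03 -0.27  0.76  1.8 ]
```

>>> arm_command([
  {"dr":[0.1,0,0],"slide":[-0.0003,0,0],"grip":1},
  {"dr":[0.23,0,0],"slide":[-0.0006,0,0],"grip":1},
  {"dr":[0.36,0,0],"slide":[-0.0009,0,0],"grip":1},
  {"dr":[0.49,0,0],"slide":[-0.0012,0,0],"grip":1},
  {"dr":[0.62,0,0],"slide":[-0.0015,0,0],"grip":1},
  {"dr":[0.75,0,0],"slide":[-0.0019,0,0],"grip":1},
  {"dr":[0.88,0,0],"slide":[-0.0022,0,0],"grip":1},
  {"dr":[1,0,0],"slide":[-0.0025,0,0],"grip":1},
  {"dr":[1,0,0],"slide":[-0.0025,0,0],"grip":1},
])

```text
t: 6.2
tcp_pos: [0.4727, -0.1789, 0.1054]
orientation: [0.288, 0.646, -0.287, 0.646]
ft_force: [-0.0, 4.9, 5.8]
gripper_width: 0.0174
```

```bash
python3 s.py
```

```text
t 6.2 tcp [ 0.4727 -0.1789  0.1054] F [-0.03  4.87  5.83] M [ 1.054 -0.03   0.157] w 0.0174 yaw 41.98 q [-0.19  0.43  0.6   2.03 -0.35  0.78  1.35]
```

>>> arm_command([
  {"dr":[0.1,0,0],"slide":[-0.0003,0,0],"grip":1},
  {"dr":[0.23,0,0],"slide":[-0.0006,0,0],"grip":1},
  {"dr":[0.36,0,0],"slide":[-0.0009,0,0],"grip":1},
  {"dr":[0.49,0,0],"slide":[-0.0012,0,0],"grip":1},
  {"dr":[0.62,0,0],"slide":[-0.0015,0,0],"grip":1},
  {"dr":[0.75,0,0],"slide":[-0.0019,0,0],"grip":1},
  {"dr":[0.88,0,0],"slide":[-0.0022,0,0],"grip":1},
  {"dr":[1,0,0],"slide":[-0.0025,0,0],"grip":1},
  {"dr":[1,0,0],"slide":[-0.0025,0,0],"grip":1},
])

```text
t: 7.32
tcp_pos: [0.473, -0.1788, 0.1064]
orientation: [0.445, 0.549, -0.445, 0.55]
ft_force: [2.3, 6.0, 5.9]
gripper_width: 0.0175
```

```bash
python3 s.py
```

```text
t 7.33 tcp [ 0.473  -0.1788  0.1064] F [2.31 6.   5.94] M [ 1.247 -0.466  0.135] w 0.0175 yaw 11.99 q [-0.29  0.47  0.73  2.03 -0.43  0.8   0.91]
```

>>> arm_command([
  {"dr":[0.1,0,0],"slide":[-0.0003,0,0],"grip":1},
  {"dr":[0.23,0,0],"slide":[-0.0006,0,0],"grip":1},
  {"dr":[0.36,0,0],"slide":[-0.0009,0,0],"grip":1},
  {"dr":[0.49,0,0],"slide":[-0.0012,0,0],"grip":1},
  {"dr":[0.62,0,0],"slide":[-0.0015,0,0],"grip":1},
  {"dr":[0.75,0,0],"slide":[-0.0019,0,0],"grip":1},
  {"dr":[0.88,0,0],"slide":[-0.0022,0,0],"grip":1},
  {"dr":[1,0,0],"slide":[-0.0025,0,0],"grip":1},
  {"dr":[1,0,0],"slide":[-0.0025,0,0],"grip":1},
])

```text
t: 8.45
tcp_pos: [0.4734, -0.1788, 0.1075]
orientation: [0.573, 0.415, -0.572, 0.416]
ft_force: [3.8, 5.2, 5.1]
gripper_width: 0.0173
```

```bash
python3 s.py
```

```text
t 8.45 tcp [ 0.4734 -0.1788  0.1075] F [3.84 5.16 5.1 ] M [ 1.307 -1.022  0.144] w 0.0173 yaw -18.0 q [-0.39  0.51  0.86  2.03 -0.53  0.83  0.47]
```

>>> arm_command([
  {"dr":[0.1,0,0],"slide":[-0.0003,0,0],"grip":1},
  {"dr":[0.23,0,0],"slide":[-0.0006,0,0],"grip":1},
  {"dr":[0.36,0,0],"slide":[-0.0009,0,0],"grip":1},
  {"dr":[0.49,0,0],"slide":[-0.0012,0,0],"grip":1},
  {"dr":[0.62,0,0],"slide":[-0.0015,0,0],"grip":1},
  {"dr":[0.75,0,0],"slide":[-0.0019,0,0],"grip":1},
  {"dr":[0.88,0,0],"slide":[-0.0022,0,0],"grip":1},
  {"dr":[1,0,0],"slide":[-0.0025,0,0],"grip":1},
  {"dr":[1,0,0],"slide":[-0.0025,0,0],"grip":1},
])

```text
t: 9.57
tcp_pos: [0.4737, -0.179, 0.1085]
orientation: [0.661, 0.253, -0.659, 0.254]
ft_force: [6.2, 5.0, 3.2]
gripper_width: 0.0172
```

```bash
python3 s.py
```

```text
t 9.57 tcp [ 0.4737 -0.179   0.1085] F [6.24 4.99 3.21] M [ 1.054 -1.502  0.13 ] w 0.0172 yaw -48.0 q [-0.47  0.57  0.99  2.04 -0.64  0.87  0.04]
```

>>> arm_command([
  {"dr":[0.1,0,0],"slide":[-0.0003,0,0],"grip":1},
  {"dr":[0.2,0,0],"slide":[-0.0005,0,0],"grip":1},
  {"dr":[0.3,0,0],"slide":[-0.0008,0,0],"grip":1},
  {"dr":[0.3,0,0],"slide":[-0.0008,0,0],"grip":1},
])

```text
t: 10.07
tcp_pos: [0.4737, -0.179, 0.1088]
orientation: [0.679, 0.201, -0.677, 0.201]
ft_force: [7.2, 3.6, 2.3]
gripper_width: 0.0177
```

```bash
python3 s.py
```

```text
t 10.07 tcp [ 0.4737 -0.179   0.1088] F [7.16 3.58 2.32] M [ 0.877 -1.634  0.199] w 0.0177 yaw -56.99 q [-0.5   0.6   1.03  2.04 -0.67  0.89 -0.09]
```

>>> arm_command([
  {"dr":[0.07,0,0],"slide":[-0.0002,0,0],"grip":1},
  {"dr":[0.14,0,0],"slide":[-0.0003,0,0],"grip":1},
  {"dr":[0.14,0,0],"slide":[-0.0003,0,0],"grip":1},
])

```text
t: 10.45
tcp_pos: [0.4738, -0.1791, 0.109]
orientation: [0.686, 0.176, -0.684, 0.176]
ft_force: [7.6, 4.0, 2.4]
gripper_width: 0.0173
```

```bash
python3 s.py
```

```text
t 10.45 tcp [ 0.4738 -0.1791  0.109 ] F [7.65 4.   2.41] M [ 0.809 -1.605  0.092] w 0.0173 yaw -61.17 q [-0.51  0.61  1.05  2.04 -0.69  0.9  -0.15]
```

>>> arm_command([
  {"dr":[0.07,0,0],"slide":[-0.0002,0,0],"grip":1},
  {"dr":[0.14,0,0],"slide":[-0.0003,0,0],"grip":1},
  {"dr":[0.14,0,0],"slide":[-0.0003,0,0],"grip":1},
])

```text
t: 10.82
tcp_pos: [0.4738, -0.1791, 0.1091]
orientation: [0.692, 0.151, -0.69, 0.151]
ft_force: [7.0, 3.4, 2.9]
gripper_width: 0.0175
```

```bash
python3 s.py
```

```text
t 10.82 tcp [ 0.4738 -0.1791  0.1091] F [7.05 3.37 2.9 ] M [ 0.784 -1.656  0.11 ] w 0.0175 yaw -65.37 q [-0.52  0.62  1.07  2.04 -0.7   0.91 -0.2 ]
```

>>> arm_command([
  {"dr":[0.1,0,0],"slide":[-0.0003,0,0],"grip":1},
  {"dr":[0.2,0,0],"slide":[-0.0005,0,0],"grip":1},
  {"dr":[0.2,0,0],"slide":[-0.0005,0,0],"grip":1},
])

```text
t: 11.2
tcp_pos: [0.4738, -0.1792, 0.1093]
orientation: [0.699, 0.114, -0.697, 0.115]
ft_force: [7.9, 3.3, 2.7]
gripper_width: 0.0174
```

```bash
python3 s.py
```

```text
t 11.2 tcp [ 0.4738 -0.1792  0.1093] F [7.91 3.31 2.74] M [ 0.694 -1.759  0.114] w 0.0174 yaw -71.39 q [-0.53  0.63  1.09  2.04 -0.72  0.92 -0.29]
```

>>> arm_command([
  {"dr":[0.1,0,0],"slide":[-0.0003,0,0],"grip":1},
  {"dr":[0.2,0,0],"slide":[-0.0005,0,0],"grip":1},
  {"dr":[0.2,0,0],"slide":[-0.0005,0,0],"grip":1},
])

```text
t: 11.58
tcp_pos: [0.4739, -0.1793, 0.1095]
orientation: [0.704, 0.077, -0.702, 0.078]
ft_force: [8.2, 3.2, 2.9]
gripper_width: 0.0172
```

```bash
python3 s.py
```

```text
t 11.57 tcp [ 0.4739 -0.1793  0.1095] F [8.16 3.17 2.91] M [ 0.549 -1.707  0.115] w 0.0172 yaw -77.39 q [-0.54  0.65  1.11  2.04 -0.75  0.93 -0.38]
```

>>> arm_command([
  {"dr":[0.07,0,0],"slide":[-0.0002,0,0],"grip":1},
  {"dr":[0.14,0,0],"slide":[-0.0003,0,0],"grip":1},
  {"dr":[0.14,0,0],"slide":[-0.0003,0,0],"grip":1},
])

```text
t: 11.95
tcp_pos: [0.4738, -0.1793, 0.1097]
orientation: [0.706, 0.052, -0.704, 0.052]
ft_force: [8.3, 1.4, 3.2]
gripper_width: 0.0178
```

```bash
python3 s.py
```

```text
t 11.95 tcp [ 0.4738 -0.1793  0.1097] F [8.34 1.42 3.2 ] M [ 0.501 -1.763  0.162] w 0.0178 yaw -81.58 q [-0.55  0.66  1.13  2.04 -0.76  0.94 -0.44]
```

>>> arm_command([
  {"dr":[0.07,0,0],"slide":[-0.0002,0,0],"grip":1},
  {"dr":[0.14,0,0],"slide":[-0.0003,0,0],"grip":1},
  {"dr":[0.14,0,0],"slide":[-0.0003,0,0],"grip":1},
])

```text
t: 12.32
tcp_pos: [0.4739, -0.1794, 0.1098]
orientation: [0.708, 0.026, -0.706, 0.026]
ft_force: [8.3, 1.6, 2.5]
gripper_width: 0.0176
```

```bash
python3 s.py
```

```text
t 12.32 tcp [ 0.4739 -0.1794  0.1098] F [8.34 1.65 2.51] M [ 0.464 -1.822  0.138] w 0.0176 yaw -85.78 q [-0.56  0.67  1.14  2.04 -0.77  0.95 -0.5 ]
```

>>> arm_command([
  {"dr":[0.07,0,0],"slide":[-0.0002,0,0],"grip":1},
  {"dr":[0.14,0,0],"slide":[-0.0003,0,0],"grip":1},
  {"dr":[0.14,0,0],"slide":[-0.0003,0,0],"grip":1},
])

```text
t: 12.7
tcp_pos: [0.4739, -0.1794, 0.11]
orientation: [0.708, -0.0, -0.706, 0.0]
ft_force: [7.5, 1.1, 2.7]
gripper_width: 0.0173
```

```bash
python3 s.py
```

```text
t 12.7 tcp [ 0.4739 -0.1794  0.11  ] F [7.53 1.1  2.74] M [ 0.424 -1.802  0.17 ] w 0.0173 yaw -89.98 q [-0.57  0.68  1.16  2.04 -0.78  0.96 -0.56]
```

>>> arm_command([
  {"dr":[0.07,0,0],"slide":[-0.0002,0,0],"grip":1},
  {"dr":[0.14,0,0],"slide":[-0.0003,0,0],"grip":1},
  {"dr":[0.14,0,0],"slide":[-0.0003,0,0],"grip":1},
])

```text
t: 13.08
tcp_pos: [0.4739, -0.1795, 0.1101]
orientation: [0.708, -0.026, -0.706, -0.026]
ft_force: [7.9, 1.6, 3.4]
gripper_width: 0.0176
```

```bash
python3 s.py
```

```text
t 13.07 tcp [ 0.4739 -0.1795  0.1101] F [7.87 1.55 3.37] M [ 0.36  -1.799  0.189] w 0.0176 yaw -94.19 q [-0.57  0.69  1.17  2.04 -0.8   0.96 -0.62]
```

>>> arm_command([
  {"dr":[0.07,0,0],"slide":[-0.0002,0,0],"grip":1},
  {"dr":[0.14,0,0],"slide":[-0.0003,0,0],"grip":1},
  {"dr":[0.14,0,0],"slide":[-0.0003,0,0],"grip":1},
])

```text
t: 13.45
tcp_pos: [0.4739, -0.1795, 0.1102]
orientation: [0.706, -0.052, -0.704, -0.051]
ft_force: [8.1, 1.7, 3.0]
gripper_width: 0.0177
```

```bash
python3 s.py
```

```text
t 13.45 tcp [ 0.4739 -0.1795  0.1102] F [8.05 1.67 2.99] M [ 0.161 -1.767  0.502] w 0.0177 yaw -98.36 q [-0.58  0.7   1.18  2.04 -0.8   0.97 -0.69]
```

>>> arm_command([
  {"dr":[0.07,0,0],"slide":[-0.0002,0,0],"grip":1},
  {"dr":[0.14,0,0],"slide":[-0.0003,0,0],"grip":1},
  {"dr":[0.14,0,0],"slide":[-0.0003,0,0],"grip":1},
])

```text
t: 13.82
tcp_pos: [0.4734, -0.1795, 0.1102]
orientation: [0.703, -0.078, -0.702, -0.077]
ft_force: [6.2, 1.3, 4.1]
gripper_width: 0.0173
```

```bash
python3 s.py
```

```text
t 13.82 tcp [ 0.4734 -0.1795  0.1102] F [6.18 1.29 4.11] M [ 0.284 -1.421  0.595] w 0.0173 yaw -102.57 q [-0.58  0.71  1.19  2.04 -0.81  0.98 -0.76]
```

The moment jumped from 0.19 to 0.50 and then 0.60 N·m at about 170° of turn, so this is the end stop. I'll release, lift and check the height.

>>> arm_command([
  {"dr":[0,0,0],"slide":[0,0,0],"grip":0.6},
  {"dr":[0,0,0],"slide":[0,0,0],"grip":0},
  {"dr":[0,0,0],"slide":[0,0,0],"grip":-0.6},
  {"dr":[0,0,0],"slide":[0,0,0],"grip":-1},
  {"dr":[0,0,0],"slide":[0,0,0],"grip":-1},
  {"dr":[0,0,0],"slide":[0,0,0],"grip":-1},
  {"dr":[0,0,0],"slide":[-0.08,0,0],"grip":-1},
  {"dr":[0,0,0],"slide":[-0.18,0,0],"grip":-1},
  {"dr":[0,0,0],"slide":[-0.28,0,0],"grip":-1},
  {"dr":[0,0,0],"slide":[-0.32,0,0],"grip":-1},
  {"dr":[0,0,0],"slide":[-0.32,0,0],"grip":-1},
  {"dr":[0,0,0],"slide":[-0.32,0,0],"grip":-1},
])

```text
t: 15.32
tcp_pos: [0.472, -0.1793, 0.2371]
orientation: [-0.703, 0.078, 0.703, 0.078]
ft_force: [-0.1, 1.0, -0.8]
gripper_width: 0.0851
```

```bash
python3 s.py; cat > kn.py <<'E'
from h import *
import sys
d=cam('wrist'); P=cloud(d); Z=P[...,2]; f=d['frame'].astype(int); dark=f.max(2)<70
m=(Z>0.122)&(Z<.15)&(np.hypot(P[...,0]-.4727,P[...,1]+.178)<.035)
z=np.nanpercentile(Z[m],[5,50,95]); print('grip z',m.sum(),z)
v,u=np.where(m&(Z>z[1]-.002)); print(cv2.minAreaRect((onplane(d,np.c_[u,v],.139)[:,:2]*1000).astype(np.float32)))
mt=(np.hypot(P[...,0]-.443,P[...,1]+.083)<.04)&(Z>.115)&(Z<.15)
if mt.sum(): v,u=np.where(mt); print('tab',mt.sum(),np.nanmedian(Z[mt]),cv2.minAreaRect((onplane(d,np.c_[u,v],.124)[:,:2]*1000).astype(np.float32)))
mp=(np.abs(Z-.086)<.005)&(np.hypot(P[...,0]-.471,P[...,1]+.178)<.08); print('plate z',mp.sum(),np.nanmedian(Z[mp]))
cv2.imwrite('pics/'+sys.argv[1],d['frame'])
E
python3 kn.py e.png
```

```text
t 15.32 tcp [ 0.472  -0.1793  0.2371] F [-0.12  0.98 -0.77] M [0.023 0.023 0.013] w 0.0851 yaw -102.61 q [-0.68  0.42  1.23  1.93 -0.44  1.11 -1.06]
grip z 1586 [0.13325498 0.13829574 0.13947485]
((474.3970947265625, -178.48931884765625), (15.67844009399414, 50.94854736328125), 85.82569885253906)
tab 766 0.12382213877864305 ((446.8461608886719, -83.85981750488281), (40.032196044921875, 15.052191734313965), 16.420059204101562)
plate z 15079 0.08603058018784178
```

View pics/e.png

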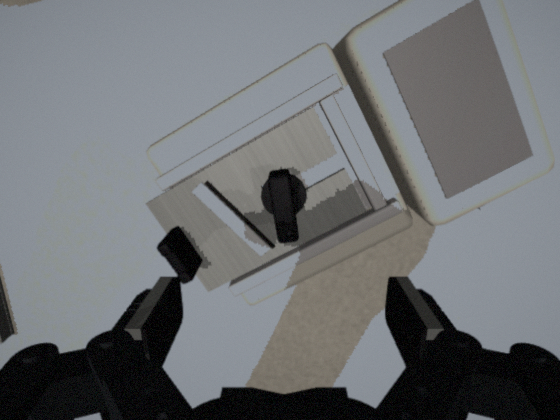

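The knob is at (284,205) with its bar turned about 166° clockwise. The pads slipped the last 8° or so against the stop, and the height is up about 5.3 mm. The tab is at (182,253). Next I unwind the wrist counter-clockwise so the jaws line up with machine y (yaw about 106.7°), which leaves room for the tray.

>>> arm_command([
  {"dr":[-0.25,0,0],"slide":[0,0,0],"grip":-1},
  {"dr":[-0.5,0,0],"slide":[0,0,0],"grip":-1},
  {"dr":[-0.75,0,0],"slide":[0,0,0],"grip":-1},
  {"dr":[-1,0,0],"slide":[0,0,0],"grip":-1},
])

```text
t: 15.88
tcp_pos: [0.4719, -0.1795, 0.237]
orientation: [-0.698, -0.108, 0.699, -0.108]
ft_force: [-0.2, -0.0, -0.7]
gripper_width: 0.0852
```

>>> arm_command([
  {"dr":[-0.25,0,0],"slide":[0,0,0],"grip":-1},
  {"dr":[-0.5,0,0],"slide":[0,0,0],"grip":-1},
  {"dr":[-0.75,0,0],"slide":[0,0,0],"grip":-1},
  {"dr":[-1,0,0],"slide":[0,0,0],"grip":-1},
])

```text
t: 16.38
tcp_pos: [0.4719, -0.1795, 0.2369]
orientation: [-0.646, -0.286, 0.648, -0.285]
ft_force: [-0.1, -0.3, -1.1]
gripper_width: 0.0855
```

>>> arm_command([
  {"dr":[-0.25,0,0],"slide":[0,0,0],"grip":-1},
  {"dr":[-0.5,0,0],"slide":[0,0,0],"grip":-1},
  {"dr":[-0.75,0,0],"slide":[0,0,0],"grip":-1},
  {"dr":[-1,0,0],"slide":[0,0,0],"grip":-1},
])

```text
t: 16.88
tcp_pos: [0.4718, -0.1796, 0.2368]
orientation: [-0.55, -0.444, 0.552, -0.443]
ft_force: [-0.1, 0.4, 0.9]
gripper_width: 0.0849
```

```bash
python3 s.py; python3 - <<'E'
from h import *
import pickle
d=pickle.load(open('d0.pkl','rb'))['top']; P=cloud(d); Z=P[...,2]
r=np.zeros(Z.shape,bool); r[195:350,60:240]=1
m=r&(Z>0.012)&(Z<.03); v,u=np.where(m)
print('tray rim',m.sum(),cv2.minAreaRect((P[m][:,:2]*1000).astype(np.float32)))
g=d['frame'].max(2); m=(r&(g<70)); c=cv2.connectedComponentsWithStats(cv2.dilate(m.astype(np.uint8),np.ones((5,5))))
k=1+np.argmax(c[2][1:,4]); v,u=np.where((c[1]==k)&m); print('dark',len(u),cv2.minAreaRect((onplane(d,np.c_[u,v],.022)[:,:2]*1000).astype(np.float32)))
print(onplane(d,[[107,215],[221,243],[195,335],[77,303]],.022).round(4))
E
```

```text
t 16.88 tcp [ 0.4718 -0.1796  0.2368] F [-0.08  0.44  0.92] M [-0.003  0.047  0.033] w 0.0849 yaw -12.39 q [-0.42  0.26  0.85  1.92 -0.23  1.06  0.31]
tray rim 1214 ((472.59405517578125, 308.3602294921875), (260.7873840332031, 200.05938720703125), 75.9364242553711)
dark 642 ((471.7445373535156, 304.8970031738281), (259.3310546875, 193.32432556152344), 75.9120864868164)
[[0.5942 0.4031 0.022 ]
 [0.5387 0.1555 0.022 ]
 [0.349  0.2009 0.022 ]
 [0.4087 0.4493 0.022 ]]
```

>>> arm_command([
  {"dr":[-0.25,0,0],"slide":[0,0,0],"grip":-1},
  {"dr":[-0.5,0,0],"slide":[0,0,0],"grip":-1},
  {"dr":[-0.75,0,0],"slide":[0,0,0],"grip":-1},
  {"dr":[-1,0,0],"slide":[0,0,0],"grip":-1},
])

```text
t: 17.38
tcp_pos: [0.4719, -0.1795, 0.2368]
orientation: [0.417, 0.571, -0.418, 0.57]
ft_force: [-0.2, 0.3, 0.7]
gripper_width: 0.0853
```

>>> arm_command([
  {"dr":[-0.25,0,0],"slide":[0,0,0],"grip":-1},
  {"dr":[-0.5,0,0],"slide":[0,0,0],"grip":-1},
  {"dr":[-0.75,0,0],"slide":[0,0,0],"grip":-1},
  {"dr":[-1,0,0],"slide":[0,0,0],"grip":-1},
])

```text
t: 17.88
tcp_pos: [0.4718, -0.1795, 0.2367]
orientation: [0.255, 0.66, -0.256, 0.659]
ft_force: [0.4, -0.3, -0.4]
gripper_width: 0.0855
```

>>> arm_command([
  {"dr":[-0.25,0,0],"slide":[0,0,0],"grip":-1},
  {"dr":[-0.5,0,0],"slide":[0,0,0],"grip":-1},
  {"dr":[-0.75,0,0],"slide":[0,0,0],"grip":-1},
  {"dr":[-1,0,0],"slide":[0,0,0],"grip":-1},
])

```text
t: 18.38
tcp_pos: [0.4718, -0.1795, 0.2367]
orientation: [0.076, 0.704, -0.076, 0.702]
ft_force: [-0.0, -0.1, -0.2]
gripper_width: 0.0854
```

>>> arm_command([
  {"dr":[-0.25,0,0],"slide":[0,0,0],"grip":-1},
  {"dr":[-0.5,0,0],"slide":[0,0,0],"grip":-1},
  {"dr":[-0.75,0,0],"slide":[0,0,0],"grip":-1},
  {"dr":[-0.97,0,0],"slide":[0,0,0],"grip":-1},
  {"dr":[-0.97,0,0],"slide":[0,0,0],"grip":-1},
])

```text
t: 19.0
tcp_pos: [0.4719, -0.1796, 0.2369]
orientation: [-0.101, 0.7, 0.101, 0.699]
ft_force: [0.2, 0.0, -0.2]
gripper_width: 0.0851
```

```bash
python3 s.py; python3 kn.py f.png; python3 - <<'E'
from h import *
d=cam('top'); P=cloud(d); Z=P[...,2]
m=(np.hypot(P[...,0]-.443,P[...,1]+.083)<.04)&(Z>.115)&(Z<.15); print('top tab',m.sum())
if m.sum()>20: v,u=np.where(m); print(cv2.minAreaRect((onplane(d,np.c_[u,v],.124)[:,:2]*1000).astype(np.float32)))
E
```

```text
t 19.0 tcp [ 0.4719 -0.1796  0.2369] F [ 0.2   0.02 -0.25] M [ 0.006  0.024 -0.023] w 0.0851 yaw 106.43 q [-0.14  0.21  0.51  1.91 -0.12  1.05  2.28]
grip z 1641 [0.12928059 0.13846624 0.13978745]
((473.0026550292969, -178.7177734375), (15.802529335021973, 50.943634033203125), 86.05218505859375)
tab 852 0.12421409008535655 ((444.118896484375, -84.45623779296875), (40.53902816772461, 13.598514556884766), 16.803239822387695)
plate z 15639 0.08625845248262246
top tab 129
((444.8891906738281, -81.83843994140625), (39.8869514465332, 10.86412525177002), 16.981826782226562)
```

>>> arm_command([
  {"dr":[-0.01,0,0],"slide":[0,0.08,0.001],"grip":-1},
  {"dr":[-0.01,0,0],"slide":[0,0.17,0.002],"grip":-1},
  {"dr":[-0.01,0,0],"slide":[0,0.251,0.003],"grip":-1},
  {"dr":[-0.01,0,0],"slide":[0.06,0.251,0.003],"grip":-1},
  {"dr":[-0.01,0,0],"slide":[0.14,0.251,0.003],"grip":-1},
  {"dr":[-0.01,0,0],"slide":[0.22,0.251,0.003],"grip":-1},
  {"dr":[-0.01,0,0],"slide":[0.29,0.251,0.003],"grip":-1},
  {"dr":[-0.01,0,0],"slide":[0.33,0.251,0.003],"grip":-1},
  {"dr":[-0.01,0,0],"slide":[0.357,0.251,0.003],"grip":-1},
  {"dr":[-0.01,0,0],"slide":[0.357,0.251,0.003],"grip":-1},
  {"dr":[-0.01,0,0],"slide":[0.357,0.251,0.003],"grip":-1},
])

```text
t: 20.48
tcp_pos: [0.4454, -0.0831, 0.0956]
orientation: [-0.103, 0.699, 0.103, 0.7]
ft_force: [0.2, 0.9, 1.3]
gripper_width: 0.0852
```

```bash
python3 s.py; python3 - <<'E'
from h import *
d=cam('wrist'); cv2.imwrite('pics/g.png',d['frame'])
E
```

```text
t 20.48 tcp [ 0.4454 -0.0831  0.0956] F [0.19 0.85 1.26] M [ 0.014 -0.067  0.038] w 0.0852 yaw 106.76 q [-0.23  0.33  0.4   2.15 -0.2   0.69  2.17]
```

View pics/g.png

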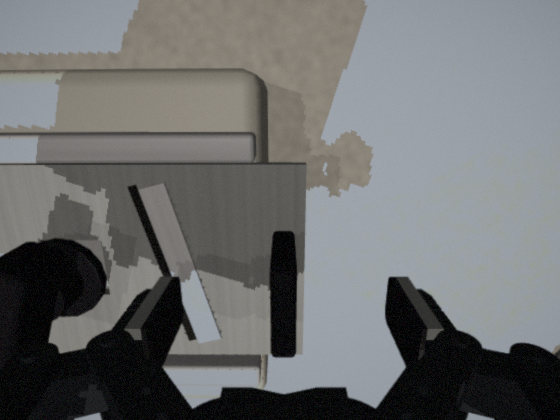

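The tab (283,295) is centred between the fingers (181 and 388) and aligned. I'll close on it.

>>> arm_command([
  {"dr":[0,0,0],"slide":[0,0,0],"grip":0.3},
  {"dr":[0,0,0],"slide":[0,0,0],"grip":0.6},
  {"dr":[0,0,0],"slide":[0,0,0],"grip":0.75},
  {"dr":[0,0,0],"slide":[0,0,0],"grip":1},
  {"dr":[0,0,0],"slide":[0,0,0],"grip":1},
  {"dr":[0,0,0],"slide":[0,0,0],"grip":1},
  {"dr":[0,0,0],"slide":[0,0,0],"grip":1},
  {"dr":[0,0,0],"slide":[0,0,0],"grip":1},
])

```text
t: 21.52
tcp_pos: [0.445, -0.0831, 0.0952]
orientation: [-0.103, 0.699, 0.103, 0.7]
ft_force: [-2.3, -0.3, 5.2]
gripper_width: 0.0095
```

```bash
python3 s.py
```

```text
t 21.52 tcp [ 0.445  -0.0831  0.0952] F [-2.29 -0.33  5.16] M [-0.037  0.318 -0.02 ] w 0.0095 yaw 106.77 q [-0.23  0.33  0.4   2.15 -0.2   0.69  2.17]
```

>>> arm_command([
  {"dr":[0,0,0],"slide":[-0.001,0.005,0],"grip":1},
  {"dr":[0,0,0],"slide":[-0.001,0.015,0],"grip":1},
  {"dr":[0,0,0],"slide":[-0.001,0.03,0],"grip":1},
  {"dr":[0,0,0],"slide":[-0.001,0.045,0],"grip":1},
  {"dr":[0,0,0],"slide":[-0.001,0.06,0],"grip":1},
])

```text
t: 22.15
tcp_pos: [0.4378, -0.0595, 0.0954]
orientation: [-0.103, 0.7, 0.103, 0.7]
ft_force: [-0.2, 0.7, -1.5]
gripper_width: 0.0089
```

```bash
python3 s.py
```

```text
t 22.15 tcp [ 0.4378 -0.0595  0.0954] F [-0.19  0.66 -1.47] M [ 0.108 -0.033  0.062] w 0.0089 yaw 106.8 q [-0.28  0.31  0.4   2.18 -0.19  0.68  2.11]
```

>>> arm_command([
  {"dr":[0,0,0],"slide":[0,0.018,0],"grip":1},
  {"dr":[0,0,0],"slide":[0,0.036,0],"grip":1},
  {"dr":[0,0,0],"slide":[0,0.054,0],"grip":1},
  {"dr":[0,0,0],"slide":[0,0.072,0],"grip":1},
  {"dr":[0,0,0],"slide":[0,0.09,0],"grip":1},
])

```text
t: 22.78
tcp_pos: [0.4275, -0.0251, 0.0954]
orientation: [-0.103, 0.7, 0.103, 0.7]
ft_force: [0.1, 0.4, -2.8]
gripper_width: 0.0089
```

```bash
python3 s.py
```

```text
t 22.77 tcp [ 0.4275 -0.0251  0.0954] F [ 0.13  0.41 -2.8 ] M [ 0.085  0.062 -0.032] w 0.0089 yaw 106.79 q [-0.36  0.29  0.39  2.21 -0.18  0.67  2.02]
```

>>> arm_command([
  {"dr":[0,0,0],"slide":[0,0.02,0],"grip":1},
  {"dr":[0,0,0],"slide":[0,0.045,0],"grip":1},
  {"dr":[0,0,0],"slide":[0,0.07,0],"grip":1},
  {"dr":[0,0,0],"slide":[0,0.095,0],"grip":1},
  {"dr":[0,0,0],"slide":[0,0.12,0],"grip":1},
  {"dr":[0,0,0],"slide":[0,0.145,0],"grip":1},
  {"dr":[0,0,0],"slide":[0,0.17,0],"grip":1},
  {"dr":[0,0,0],"slide":[0,0.195,0],"grip":1},
  {"dr":[0,0,0],"slide":[0,0.22,0],"grip":1},
  {"dr":[0,0,0],"slide":[0,0.245,0],"grip":1},
  {"dr":[0,0,0],"slide":[0,0.26,0],"grip":1},
  {"dr":[0,0,0],"slide":[0,0.26,0],"grip":1},
])

```text
t: 24.28
tcp_pos: [0.3975, 0.0744, 0.0954]
orientation: [-0.103, 0.7, 0.103, 0.7]
ft_force: [-0.0, 0.4, -2.4]
gripper_width: 0.0088
```

```bash
python3 s.py; python3 - <<'E'
from h import *
d=cam('scene'); cv2.imwrite('pics/i.png',d['frame'])
E
```

```text
t 24.27 tcp [0.3975 0.0744 0.0954] F [-0.03  0.38 -2.36] M [ 0.107  0.029 -0.029] w 0.0088 yaw 106.82 q [-0.57  0.25  0.35  2.26 -0.14  0.65  1.74]
```

View pics/i.png

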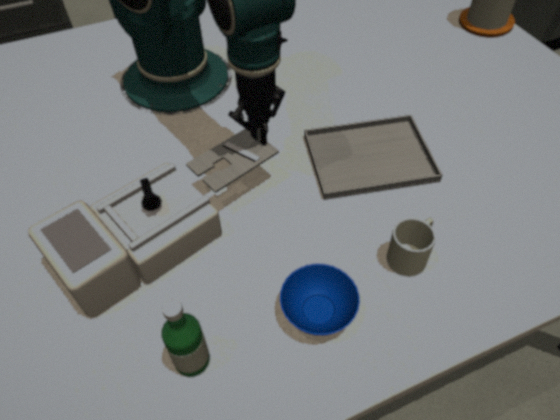

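The insert is fully out, level and held, at about (235,165) in the scene view. The knob is up and the bystanders haven't moved. Next I carry it to the tray, lifting and turning 30° clockwise.

>>> arm_command([
  {"dr":[0,0,0],"slide":[-0.025,0.02,0.01],"grip":1},
  {"dr":[0,0,0],"slide":[-0.05,0.06,0.03],"grip":1},
  {"dr":[0,0,0],"slide":[-0.075,0.12,0.07],"grip":1},
  {"dr":[0.08,0,0],"slide":[-0.075,0.18,0.11],"grip":1},
  {"dr":[0.18,0,0],"slide":[-0.075,0.24,0.15],"grip":1},
  {"dr":[0.3,0,0],"slide":[-0.075,0.3,0.19],"grip":1},
  {"dr":[0.42,0,0],"slide":[-0.075,0.36,0.23],"grip":1},
  {"dr":[0.54,0,0],"slide":[-0.075,0.42,0.27],"grip":1},
  {"dr":[0.66,0,0],"slide":[-0.075,0.48,0.315],"grip":1},
  {"dr":[0.78,0,0],"slide":[-0.075,0.54,0.36],"grip":1},
  {"dr":[0.88,0,0],"slide":[-0.075,0.59,0.39],"grip":1},
  {"dr":[0.95,0,0],"slide":[-0.075,0.63,0.42],"grip":1},
  {"dr":[1,0,0],"slide":[-0.075,0.653,0.435],"grip":1},
  {"dr":[1,0,0],"slide":[-0.075,0.653,0.435],"grip":1},
  {"dr":[1,0,0],"slide":[-0.075,0.653,0.435],"grip":1},
])

```text
t: 26.2
tcp_pos: [0.4887, 0.3735, 0.1255]
orientation: [0.081, 0.702, -0.082, 0.702]
ft_force: [-0.4, -0.1, -1.6]
gripper_width: 0.0091
```

```bash
python3 s.py; python3 - <<'E'
from h import *
d=cam('top'); P=cloud(d); Z=P[...,2]
m=(np.abs(P[...,0]-.47)<.12)&(np.abs(P[...,1]-.3)<.14)&(Z>.09)&(Z<.135); A=P[m]; c=np.linalg.lstsq(np.c_[A[:,:2]-A[:,:2].mean(0),np.ones(len(A))],A[:,2],rcond=None)[0]
print('plane',len(A),c, np.nanmedian(A[:,2]), cv2.minAreaRect((A[:,:2]*1000).astype(np.float32)))
d=cam('scene'); cv2.imwrite('pics/j.png',d['frame'])
E
```

```text
t 26.2 tcp [0.4887 0.3735 0.1255] F [-0.43 -0.15 -1.56] M [ 0.173 -0.034  0.032] w 0.0091 yaw 76.77 q [-0.96  0.54  0.35  1.74 -0.22  0.91  0.82]
plane 4045 [-0.00026651  0.00397721  0.11738082] 0.11734856288681776 ((471.17822265625, 303.86212158203125), (165.89329528808594, 100.09478759765625), 76.80744934082031)
```

View pics/j.png

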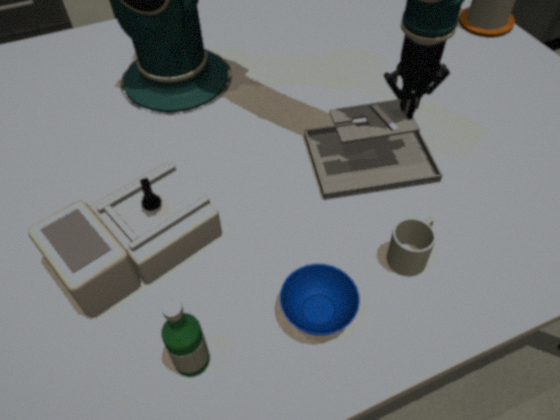

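The plate is over the tray, level and centred within 3 mm, and the tray edge is at (305–440, 118–195). I'll descend, shifting 10 mm away from the outer wall.

>>> arm_command([
  {"dr":[0,0,0],"slide":[0.02,-0.01,0],"grip":1},
  {"dr":[0,0,0],"slide":[0.06,-0.025,0],"grip":1},
  {"dr":[0,0,0],"slide":[0.1,-0.025,0],"grip":1},
  {"dr":[0,0,0],"slide":[0.14,-0.025,0],"grip":1},
  {"dr":[0,0,0],"slide":[0.18,-0.025,0],"grip":1},
  {"dr":[0,0,0],"slide":[0.21,-0.025,0],"grip":1},
  {"dr":[0,0,0],"slide":[0.235,-0.025,0],"grip":1},
  {"dr":[0,0,0],"slide":[0.25,-0.025,0],"grip":1},
  {"dr":[0,0,0],"slide":[0.25,-0.025,0],"grip":1},
  {"dr":[0,0,0],"slide":[0.25,-0.025,0],"grip":1},
])

```text
t: 27.55
tcp_pos: [0.4867, 0.3648, 0.0258]
orientation: [0.082, 0.702, -0.081, 0.703]
ft_force: [0.6, -0.0, -2.5]
gripper_width: 0.0092
```

>>> arm_command([
  {"dr":[0,0,0],"slide":[0.003,0,0],"grip":1},
  {"dr":[0,0,0],"slide":[0.006,0,0],"grip":1},
  {"dr":[0,0,0],"slide":[0.009,0,0],"grip":1},
  {"dr":[0,0,0],"slide":[0.009,0,0],"grip":1},
])

```text
t: 28.05
tcp_pos: [0.4864, 0.3645, 0.0217]
orientation: [0.081, 0.702, -0.081, 0.702]
ft_force: [0.3, 0.1, -2.1]
gripper_width: 0.0087
```

```bash
python3 s.py
```

```text
t 28.05 tcp [0.4864 0.3645 0.0217] F [ 0.28  0.15 -2.07] M [ 0.098 -0.083  0.052] w 0.0087 yaw 76.78 q [-0.92  0.67  0.3   1.8  -0.28  0.71  0.88]
```

Down in 0.4 mm steps until contact.

>>> arm_command([
  {"dr":[0,0,0],"slide":[0.001,0,0],"grip":1},
  {"dr":[0,0,0],"slide":[0.002,0,0],"grip":1},
  {"dr":[0,0,0],"slide":[0.003,0,0],"grip":1},
  {"dr":[0,0,0],"slide":[0.004,0,0],"grip":1},
  {"dr":[0,0,0],"slide":[0.004,0,0],"grip":1},
])

```text
t: 28.68
tcp_pos: [0.4865, 0.3646, 0.0201]
orientation: [0.081, 0.702, -0.081, 0.702]
ft_force: [-0.5, -0.6, -1.8]
gripper_width: 0.0089
```

```bash
python3 s.py
```

```text
t 28.68 tcp [0.4865 0.3646 0.0201] F [-0.49 -0.55 -1.78] M [ 0.056 -0.005  0.044] w 0.0089 yaw 76.78 q [-0.92  0.67  0.3   1.8  -0.28  0.71  0.88]
```

>>> arm_command([
  {"dr":[0,0,0],"slide":[0.001,0,0],"grip":1},
  {"dr":[0,0,0],"slide":[0.001,0,0],"grip":1},
])

```text
t: 28.92
tcp_pos: [0.4865, 0.3646, 0.0198]
orientation: [0.081, 0.702, -0.081, 0.702]
ft_force: [0.9, -0.3, -2.8]
gripper_width: 0.0092
```

```bash
python3 s.py
```

```text
t 28.93 tcp [0.4865 0.3646 0.0198] F [ 0.94 -0.34 -2.84] M [ 0.048 -0.083  0.033] w 0.0092 yaw 76.78 q [-0.92  0.68  0.3   1.8  -0.28  0.71  0.88]
```

>>> arm_command([
  {"dr":[0,0,0],"slide":[0.001,0,0],"grip":1},
  {"dr":[0,0,0],"slide":[0.001,0,0],"grip":1},
])

```text
t: 29.18
tcp_pos: [0.4865, 0.3646, 0.0193]
orientation: [0.081, 0.702, -0.081, 0.702]
ft_force: [0.5, -0.4, -2.4]
gripper_width: 0.0092
```

```bash
python3 s.py
```

```text
t 29.18 tcp [0.4865 0.3646 0.0193] F [ 0.48 -0.44 -2.38] M [ 0.117 -0.005  0.028] w 0.0092 yaw 76.78 q [-0.92  0.68  0.3   1.8  -0.28  0.71  0.88]
```

>>> arm_command([
  {"dr":[0,0,0],"slide":[0.001,0,0],"grip":1},
  {"dr":[0,0,0],"slide":[0.001,0,0],"grip":1},
])

```text
t: 29.42
tcp_pos: [0.4865, 0.3646, 0.0192]
orientation: [0.081, 0.702, -0.081, 0.702]
ft_force: [-3.5, -1.8, 4.9]
gripper_width: 0.0091
```

```bash
python3 s.py
```

```text
t 29.43 tcp [0.4865 0.3646 0.0192] F [-3.55 -1.77  4.95] M [-0.194  0.526  0.005] w 0.0091 yaw 76.78 q [-0.92  0.68  0.3   1.8  -0.28  0.71  0.88]
```

Contact: Fz went from -2.4 to +4.9 N. I'll open halfway and then go straight up.

>>> arm_command([
  {"dr":[0,0,0],"slide":[0,0,0],"grip":0.7},
  {"dr":[0,0,0],"slide":[0,0,0],"grip":0.4},
  {"dr":[0,0,0],"slide":[0,0,0],"grip":0.1},
  {"dr":[0,0,0],"slide":[0,0,0],"grip":0},
  {"dr":[0,0,0],"slide":[0,0,0],"grip":0},
  {"dr":[0,0,0],"slide":[0,0,0],"grip":0},
])

```text
t: 30.18
tcp_pos: [0.4865, 0.3646, 0.019]
orientation: [0.081, 0.702, -0.081, 0.702]
ft_force: [-0.2, -0.3, -0.6]
gripper_width: 0.0425
```

>>> arm_command([
  {"dr":[0,0,0],"slide":[-0.02,0,0],"grip":0},
  {"dr":[0,0,0],"slide":[-0.06,0,0],"grip":0},
  {"dr":[0,0,0],"slide":[-0.12,0,0],"grip":0},
  {"dr":[0,0,0],"slide":[-0.2,0,0],"grip":0},
  {"dr":[0,0,0],"slide":[-0.3,0,0],"grip":0},
  {"dr":[0,0,0],"slide":[-0.4,0,0],"grip":0},
  {"dr":[0,0,0],"slide":[-0.4,0,0],"grip":0},
  {"dr":[0,0,0],"slide":[-0.4,0,0],"grip":0},
])

```text
t: 31.18
tcp_pos: [0.4863, 0.3646, 0.1793]
orientation: [0.081, 0.702, -0.081, 0.702]
ft_force: [-0.2, 0.3, -0.2]
gripper_width: 0.0424
```

```bash
python3 s.py; python3 - <<'E'
from h import *
d=cam('top'); P=cloud(d); Z=P[...,2]; f=d['frame']
r=(np.abs(P[...,0]-.47)<.13)&(np.abs(P[...,1]-.3)<.15)
m=r&(Z>.008)&(Z<.014); A=P[m]; c=np.linalg.lstsq(np.c_[A[:,:2]-A[:,:2].mean(0),np.ones(len(A))],A[:,2],rcond=None)[0]
print('plate',len(A),c)
mt=r&(Z>.035)&(Z<.06); print('tab',mt.sum(),P[mt].mean(0) if mt.sum() else None)
k=(Z>0.122)&(Z<.15)&(np.hypot(P[...,0]-.4727,P[...,1]+.178)<.03); v,u=np.where(k&(Z>np.nanmedian(Z[k])-.003))
print('knob z',np.nanmedian(Z[k]),cv2.minAreaRect((onplane(d,np.c_[u,v],.139)[:,:2]*1000).astype(np.float32)))
for n,x0,x1,y0,y1 in [('bowl',240,325,100,175),('bottle',365,420,105,165),('mug',150,215,120,175)]:
    q=np.zeros(Z.shape,bool); q[y0:y1,x0:x1]=1; m=q&(Z>0.03); print(n,np.nanmin(P[m],0).round(3),np.nanmax(P[m],0).round(3))
s=cam('scene')['frame']; cv2.imwrite('pics/k.png',np.hstack([cv2.resize(f,(400,300)),cv2.resize(s,(400,300))]))
E
```

```text
t 31.18 tcp [0.4863 0.3646 0.1793] F [-0.2   0.28 -0.22] M [-0.053  0.028 -0.059] w 0.0424 yaw 76.79 q [-0.98  0.46  0.37  1.72 -0.19  1.    0.81]
plate 3448 [-0.00042726 -0.00031051  0.01091682]
tab 142 [0.48495406 0.36363736 0.04697262]
knob z 0.13870643500796626 ((473.0681457519531, -176.99366760253906), (16.358400344848633, 50.666412353515625), 88.5038070678711)
bowl [ 0.696 -0.039  0.03 ] [0.835 0.097 0.054]
bottle [ 0.726 -0.233  0.03 ] [ 0.785 -0.175  0.194]
mug [0.701 0.193 0.03 ] [0.777 0.297 0.09 ]
```

View pics/k.png

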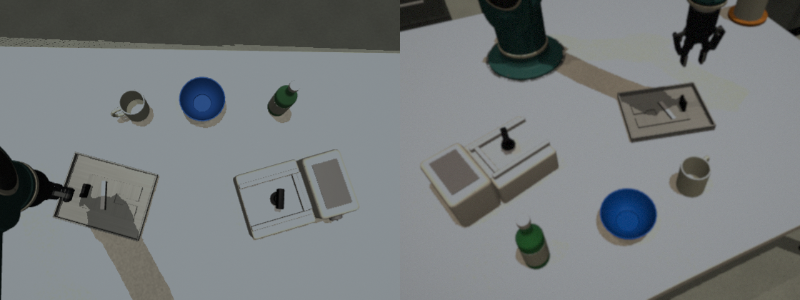

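The insert lies flat in the tray with the tab up, the bystanders haven't moved, and the gripper is clear. Before handing in I'll check the knob height against the machine's known surfaces.

```bash
python3 - <<'E'
from h import *
import pickle
A=np.radians(16.8); ax=np.array([.4727,-.1782])
def meas(P,bar):
    q=(P[...,:2]-ax)@np.array([[np.cos(A),-np.sin(A)],[np.sin(A),np.cos(A)]]); x,y=q[...,0],q[...,1]; Z=P[...,2]
    def md(m,lo,hi): m=m&(Z>lo)&(Z<hi); return np.nanmean(Z[m]) if m.sum()>5 else np.nan,int(m.sum())
    out={'pod':md((abs(x)<.06)&(y<-.115)&(y>-.18),.1,.13),'block':md((abs(x)>.07)&(abs(x)<.083)&(abs(y)<.075),.07,.09),'rail':md((abs(abs(x)-.0575)<.003)&(y>-.05)&(y<.08),.088,.1)}
    b=np.radians(bar); r=P[...,:2]-ax-[0.0003,0]; l=r@[np.cos(b),np.sin(b)]; t=r@[-np.sin(b),np.cos(b)]
    out['grip']=md((abs(l)<.02)&(abs(t)<.004),.125,.15)
    zz=[out[k][0] for k in('pod','block','rail')]; ok=np.isfinite(zz); c=np.polyfit(np.array(zz)[ok],np.array([.115,.08,.094])[ok],1)
    print({k:(round(float(v[0]),5),v[1]) for k,v in out.items()},'grip centre mm',(np.polyval(c,out['grip'][0])-.013)*1000)
d0=pickle.load(open('d0.pkl','rb')); meas(cloud(d0['top']),-18); meas(cloud(pickle.load(open('d1.pkl','rb'))),-18)
for _ in range(3): meas(cloud(cam('top')),-4.5)
E
```

```text
{'pod': (0.11732, 2192), 'block': (0.08093, 1024), 'rail': (0.09497, 428), 'grip': (0.13418, 95)} grip centre mm 118.30353320360244
{'pod': (0.11656, 5970), 'block': (0.08013, 5080), 'rail': (0.09417, 2306), 'grip': (0.13333, 574)} grip centre mm 118.20527062018917
{'pod': (0.11735, 2186), 'block': (0.0809, 1025), 'rail': (0.095, 428), 'grip': (0.1396, 99)} grip centre mm 123.43833235087283
{'pod': (0.11735, 2200), 'block': (0.08101, 1025), 'rail': (0.09494, 429), 'grip': (0.13946, 104)} grip centre mm 123.38471914687945
{'pod': (0.11738, 2194), 'block': (0.08088, 1022), 'rail': (0.09489, 426), 'grip': (0.13949, 100)} grip centre mm 123.28653674442185
```

With block and rail as the height reference (the pod reads about 1.3 mm high, so I left it out), grip height was 120.2 mm at the start and is 125.6 mm now. That is 6.5–6.7 mm up, which agrees with the 166° turn and the moment jump. I'm handing in.

```bash
python3 -c "
from cell import env
print(env.job_done())"
```

```text
the job is handed in; nothing more can be done
None
```

I turned the knob clockwise to its end stop, drew the insert out by its tab and set it down flat in the tray, then handed the job in at about 31 s of the 72 s. The hand-in reports no verdict.

- **Knob:** It turned about 166°. The turning moment jumped from 0.19 to 0.60 N·m at the stop, and the pads slipped about 8° there.
- **Drawing out:** The insert came out 165 mm along the guide, with wrist-force readings between moves of no more than about 3 N.
- **Set-down:** The insert went into the tray with a touch of about 5 N at the wrist. It lies flat (tilt below 0.001 rad), tab up, within about 15 mm of the tray's centre.
- **Bystanders and gripper:** The bowl, bottle and mug measured the same as at the start to within about 1 mm, and the gripper is clear of everything.

**Check that disagreed:** The final knob height depends on the reference used.
- Against the block top and rails it is about 125.6 mm, or 6.5 mm up, just above the 125.3 mm needed. That agrees with the turn angle and the moment jump.
- A fit that also used the pod top gave 123.4 mm. I discounted it because the same fit put the knob at the start below its screwed-down height, which is impossible.
- The margin on knob height is therefore small, about 0.3 mm.

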